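# Lock out the filter tap with a sprung-gate clip

### The arm

A 6-joint arm with a two-finger parallel gripper is mounted at the origin on the work surface. World frame = base frame: x ahead of the robot, y to its left, z up, the work surface at z = 0. Lengths are in mm, angles in rad, forces in N, time in s.
With the tool pointing down it reaches from about 350 to 950 mm from the base axis. Payload 17.4 kg.
Tool frame: the origin (TCP) lies at the very end of the fingers, on their centre line; the grasp point (between the pads) lies 19 mm behind it; y points along the fingers, x is the direction in which the jaws open and shut, and the axes are right-handed (so a half turn about y gives the same grasp; the last joint's range is limited). The gripper opens to 93 mm and grips with 3 to 60 N. Pads are 15 mm wide; open, the fingers measure 128 mm over their backs; the gripper's body (75 mm by 188 mm) begins 65 mm behind the grasp point.
Start: joints at [-1.275, 0.116, 1.442, -0, 1.584, -0.038], TCP at [221.145, -637.752, 183.946] pointing down, gripper open.
Joint ranges: [-2.83, 2.83], [-0.83, 2.19], [0.07, 2.5], [-1.14, 4.28], [0.01, 3], [-2.97, 2.97]. Speed limits (rad/s): [1.89, 1.89, 2.22, 3.14, 3.14, 3.14].

### API

Orientations are given as a unit quaternion [x, y, z, w].
In Python, from workcell import r, imaging gives the robot as it stands.
- The arm moves only by the tool drive_tool, never from a script. Its argument "increments" is a list of rows, each an object of numbers: "x", "y", "z": the shift along the tool's x, y, z in m; "rx", "ry", "rz": the turn, a rotation vector about the tool's x, y, z in degrees. A call has 1 to 20 rows; each row shifts and turns the pose as measured when the row begins, along the tool's axes as they then stand; what a row does not reach is not made up. A row lasts 1/8 s, in which the tool goes at most 62.5 mm and 10.7 degrees, less where a joint would pass 70% of its speed; a pose out of reach is approached as far as the arm can. A call is refused whole if a number of a shift passes 0.0625 or a number of a turn 10.7, either way. A call with a gripper value outside its range is refused whole. "claw" is the opening, from 0 (shut) to 1 (fully open), set as the call begins (left out, the last holds). The fingers move at their own pace and stop on an object; the grip force is fixed at half the most. Time passes only in rows, so rows that do not move let the fingers close. It gives the time, the measured TCP pose, the force and the opening at its end, in the units of the state.
- r.read_state(): the state, without advancing time (a new reading comes with each control period).
- imaging.snapshot(name): name is "scene" or "top" or "wrist"; returns a dict with "pixels" (420x560x3 uint8, red, green, blue), "mtx" (3x3 intrinsics, pixels), "camera_from_world" (4x4, takes a point from world to camera coordinates); the wrist camera has in their place "mount" (4x4, takes a point from camera to tool coordinates, whose origin is the TCP and whose axes are the tool frame's). Camera axes: x right, y up, looking along -z (the intrinsics and any distortion apply to the point x, -y, -z); pixel columns grow to the right and rows downward; lengths in mm; the calibration is good to about 2 mm. The wrist camera is an equidistant fisheye: a pixel r from the principal point sees the ray r / f radians off the axis. A picture is of the moment at which its call begins: read the wrist's pose just before it. There is no depth.
- r.sign_off(): hands the job in, once; it reports no verdict.
The state is a dict: "time": time; "joint_pos": joint angles; "joint_velocities": joint speeds; "joint_efforts": joint torques, N m; "ee_pos": TCP position; "eef_rot": TCP orientation; "force": force on the tool from outside, world axes, zero at the start; "wrist_torque": the same for the moment, N m; "grip_width": finger opening in mm.
Only numpy, scipy, OpenCV 4.12 (cv2) and the standard library are available. Lean on these libraries where they do the work, as an engineer would, in place of code of your own. Each camera call takes 0.05 s, during which the arm holds its last target. There are 200 camera calls.

### The job

The tap of the aquarium filter is shut for servicing: lock it by pressing the red lockout clip, gate first, onto the near leg of the steel staple on the tap plate until the leg is inside and the sprung gate has snapped shut behind it. Then tug the clip gently back towards the robot so that the leg bears on the inside of the shut gate, and leave it lying flat on the plate, let go and still clipped on. Be gentle on the staple (never more than 22 N) and do not shift the bottles, jar, tub and brass ring around it.

Things in the scene. Friction and masses are not known exactly. Their poses are not given: they have to be found in the camera images.
- clip: Red-and-steel lockout clip (snap hook), 105 mm long, 0.12 to 0.22 kg, lying flat. Origin on its underside, under the middle of its grip; z up, x from grip to mouth. A 10 mm thick red shank leads from the grip to the hook, a flat C of 10 mm round steel bar 5 mm above the underside: cross bar at x 42, hinge-side arm at y -33, nose-side arm at y +12 ending at x 86 mm, flared outwards.
- clip_grip (a point): Middle of the clip's grip, 35 mm above its underside. The grip is an upright red block 14 mm (clip x) by 40 mm (y) by 50 mm high over the clip's origin: pinch it across x from above.
- clip_seat (a point): At (51, 0, 5) mm in the clip's frame: where the centre of the staple's 8 mm leg is when it sits on the clip's cross bar. A leg pressed in along clip y = 0 frees the gate, which then snaps shut by itself, only 4 to 10 mm before this seat (later towards negative y, perhaps never beyond y = -3 mm). With the gate shut behind it the leg can come back out to clip x = 67 mm only.
- gate: Brass gate closing the mouth: 10 mm round bar, 31 mm from pivot to free end. Origin: its pivot, at (76, -28, 5) mm in the clip's frame. Its y axis runs along the bar, parallel to the clip's y when shut. Opens inwards only (positive about z; 0.6 to 0.9 rad needed, 1.3 at most) against a spring of 0.063 N m shut, 0.13 N m at 0.9 rad: 2 to 10 N in all to press a rod in, sideways near the end.
- tap_plate: Fixed aluminium plate, 6 mm thick, 120 mm wide, x from -135 to +90 mm, with the staple and, beyond it, the blue valve (79 mm high, begins 90 mm past the origin). Origin on the bench under the mark for the staple's near leg; z up, x from the near leg to the valve (away from the robot): the way to press the clip on.
- eye: The lock staple's place. Origin: the mark on the plate's top face (6 mm above the bench), axes as the plate's, about which the near leg of the staple stands. The staple, an upside-down U of 8 mm steel rod along the plate's x, legs 68 mm apart, top 64 mm above the plate, is bolted tight in a slot: the leg stands up to 10 mm either way from the mark along the plate's x (exact in y). Where is NOT measured: feel or see it. It does not give.
- jar: white jar, blue lid, 60 mm across, 60 mm high; leave alone. Origin: centre of its underside.
- pump_white: white pump bottle, 48 mm across, 146 mm high; leave alone. Origin: centre of its underside.
- pump_dark: amber pump bottle with white pump, 48 mm across, 146 mm high; leave alone. Origin: centre of its underside.
- red_cap_bottle: amber bottle with red cap, 56 mm across, 150 mm high; leave alone. Origin: centre of its underside.
- tub: brown-red tub, white lid, 70 mm across, 55 mm high; leave alone. Origin: centre of its underside.
- brass_collar: brass ring 44 mm across, 18 mm high; leave alone. Origin: centre of its underside.
Things that resemble listed ones, but are neither listed nor needed, are in the scene too. What is shaped like the clip but green or turquoise is not meant.

How it is judged:
By the outcome, as a careful person would: the job done as asked, in the order asked, and still so for the second after the job is handed in, with the robot touching nothing.
It also fails if it takes over 45 s, if anything falls off the work surface, if the arm or the gripper's body presses on something with over 40 N, if the wrist force passes 120 N, or if a joint passes its speed limit or range.

## Working session

There is one attempt and no reset: what is moved stays moved. The work goes in short steps, Python scripts to look and compute and a tool call to move; the robot and the scene stay as the last step left them, time stands still between calls to the robot, and variables do not carry over. Pictures are saved under pics/ and viewed, about 8 in all and at most 12, crops included, and the job is handed in when it is done.

Besides the shell and the picture viewer there is one more tool, called after ">>>" in YAML: its name, and indented under it one key for each argument. drive_tool: Moves the arm, as the interface text tells. Its arguments: {"type":"object","properties":{"increments":{"type":"array"},"claw":{"type":"number"}},"required":["increments"]}

```bash
mkdir -p pics; ls; cat > h.py <<'E'
import numpy as np, cv2
from workcell import r, imaging
from scipy.spatial.transform import Rotation as R
def snap(n,fn=None):
    s=r.read_state(); d=imaging.snapshot(n); d['s']=s
    if fn: cv2.imwrite('pics/'+fn,cv2.cvtColor(d['pixels'],cv2.COLOR_RGB2BGR))
    np.save('pics/last_%s.npy'%n,d,allow_pickle=True)
    return d
def ray(d,u,v):
    K=np.array(d['mtx']);a=(u-K[0,2])/K[0,0];b=(v-K[1,2])/K[1,1]
    if 'mount' in d:
        t=np.hypot(a,b);c=np.array([a/t*np.sin(t),-b/t*np.sin(t),-np.cos(t)]) if t>1e-9 else np.array([0,0,-1.])
        M=np.array(d['mount']);Rt=R.from_quat(d['s']['eef_rot']).as_matrix()
        return Rt@M[:3,3]+np.array(d['s']['ee_pos']),Rt@M[:3,:3]@c
    T=np.array(d['camera_from_world']);c=np.array([a,-b,-1.])
    return -T[:3,:3].T@T[:3,3],T[:3,:3].T@c
def onz(d,u,v,z):
    o,k=ray(d,u,v);return o+k*(z-o[2])/k[2]
def proj(d,p):
    K=np.array(d['mtx']);p=np.array(p,float)
    if 'mount' in d:
        M=np.array(d['mount']);Rt=R.from_quat(d['s']['eef_rot']).as_matrix()
        c=M[:3,:3].T@(Rt.T@(p-np.array(d['s']['ee_pos']))-M[:3,3])
        x,y,z=c[0],-c[1],-c[2];h=np.hypot(x,y);t=np.arctan2(h,z)
        return K[0,0]*t*x/h+K[0,2],K[1,1]*t*y/h+K[1,2]
    T=np.array(d['camera_from_world']);c=T[:3,:3]@p+T[:3,3]
    return K[0,0]*c[0]/-c[2]+K[0,2],K[1,1]*-c[1]/-c[2]+K[1,2]
E
python3 - <<'E'
from h import *
a=snap('scene','scene.png');b=snap('top','top.png')
print(r.read_state())
for d in(a,b): print(ray(d,280,210)[0],np.array(d['mtx']).tolist(), [k for k in d])
E
```

```text
pics
{'time': 0.1, 'joint_pos': array([-1.27480254e+00,  1.16423618e-01,  1.44217430e+00,  3.18948973e-05,
        1.58401564e+00, -3.78302273e-02]), 'joint_velocities': array([-0.00275162, -0.00167946, -0.00039526, -0.00010176, -0.00165666,
       -0.00119307]), 'joint_efforts': array([ 1.80288822e-03, -7.22892094e+01, -6.23864436e+01,  7.81258824e-02,
        2.27456441e-02, -8.02240424e-05]), 'ee_pos': array([ 221.08882515, -637.53700057,  183.3037422 ]), 'eef_rot': array([-0.57589111,  0.41026112, -0.40970297,  0.57634948]), 'force': array([0.04336899, 0.15904444, 0.24955865]), 'wrist_torque': array([-0.01278348, -0.01725121,  0.00132575]), 'grip_width': 92.93242811658097}
[889.9534648  467.40873144 968.11742604] [[379.1223631737567, 0.0, 278.70680083900635], [0.0, 379.1223631737567, 210.9561852818911], [0.0, 0.0, 1.0]] ['pixels', 'mtx', 'camera_from_world', 's']
[ 298.15262614  -24.7955526  1689.76786339] [[537.6192606970171, 0.0, 272.61774840993246], [0.0, 537.6192606970171, 211.1432469146276], [0.0, 0.0, 1.0]] ['pixels', 'mtx', 'camera_from_world', 's']
```

View pics/scene.png

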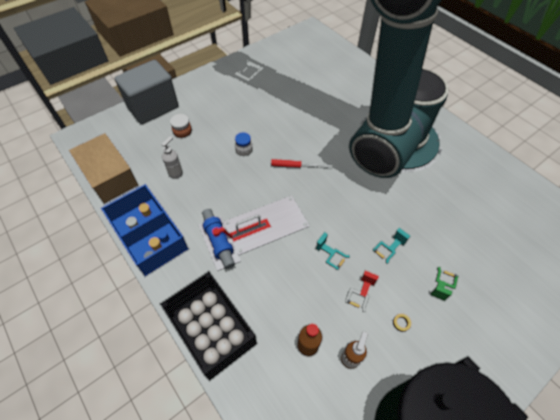

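View pics/top.png

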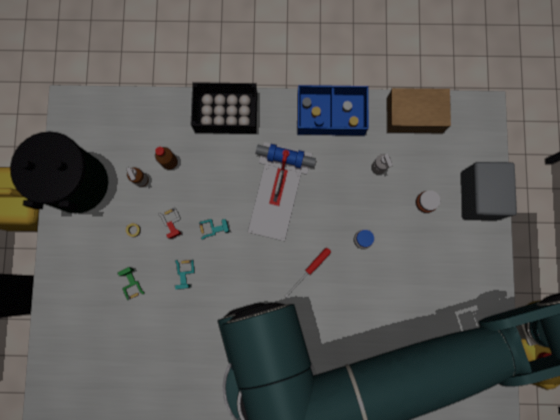

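Scene: the red clip is at about (362,290) in the scene view and (172,223) in the top view. The plate with its staple is at (262,225) and (278,200). The lookalikes are turquoise and green.

```bash
python3 - <<'E'
from h import *
b=np.load('pics/last_top.npy',allow_pickle=True).item();a=np.load('pics/last_scene.npy',allow_pickle=True).item()
im=b['pixels'];hsv=cv2.cvtColor(im,cv2.COLOR_RGB2HSV)
red=((hsv[...,0]<8)|(hsv[...,0]>172))&(hsv[...,1]>150)&(hsv[...,2]>90)
n,l,st,c=cv2.connectedComponentsWithStats(red.astype(np.uint8))
for i in range(1,n):
    if st[i,4]>8: print(st[i],c[i],onz(b,*c[i],20).round())
hs=cv2.cvtColor(a['pixels'],cv2.COLOR_RGB2HSV)
red=((hs[...,0]<8)|(hs[...,0]>172))&(hs[...,1]>150)&(hs[...,2]>90)
n,l,st,c=cv2.connectedComponentsWithStats(red.astype(np.uint8))
print('scene')
for i in range(1,n):
    if st[i,4]>8: print(st[i],c[i],onz(a,*c[i],20).round())
bg=lambda x:cv2.cvtColor(x,cv2.COLOR_RGB2BGR)
c1=cv2.resize(bg(im[135:255,110:330]),None,fx=3.6,fy=3.6,interpolation=cv2.INTER_CUBIC)
cv2.imwrite('pics/topcrop.png',c1)
E
```

```text
[156 147   8   8  48] [159.14583333 150.60416667] [729. 369.  20.]
[283 150   6  11  39] [285.02564103 154.58974359] [722. -34.  20.]
[270 169  17  36 138] [277.60869565 188.42028986] [612. -12.  20.]
[167 222  12  16  87] [171.95402299 230.04597701] [475. 316.  20.]
[306 249  24  25 197] [317.8071066 260.6751269] [ 387. -140.   20.]
scene
[272 160  29   7 155] [285.6       163.2516129] [ 389. -137.   20.]
[234 220  36  20  88] [253.76136364 229.96590909] [614.   1.  20.]
[239 223  19   9  36] [248.16666667 227.08333333] [621. -17.  20.]
[213 228  12   7  53] [217.81132075 230.88679245] [698. -60.  20.]
[229 232   7   5  15] [232.         233.73333333] [671. -27.  20.]
[364 272  14   9  61] [370.27868852 275.7704918 ] [449. 305.  20.]
[361 281  10  15  75] [365.09333333 287.36      ] [484. 320.  20.]
[306 325  13  12 119] [311.80672269 330.16806723] [667. 319.  20.]
```

View pics/topcrop.png

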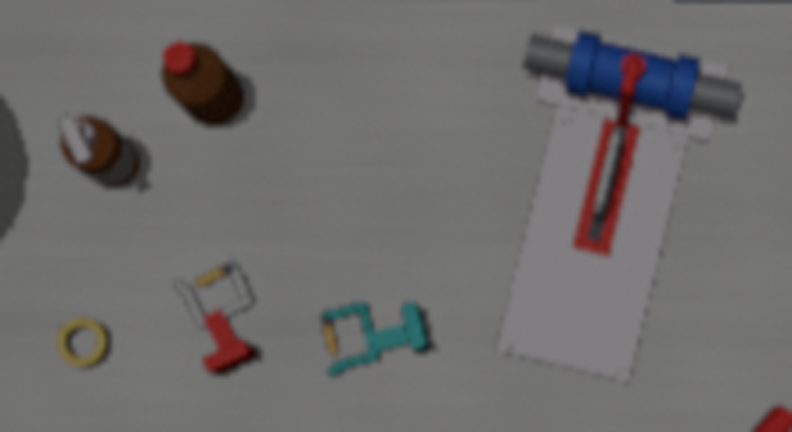

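Crop: grip at crop (228,355), mouth pointing up and to the left. The plate carries a red painted strip under the staple, and the staple's near leg is around crop (597,235).

```bash
cat >> h.py <<'E'
def plan(p,yaw):
    """tool shift (mm, present tool axes) to p, and ry (deg) to bring jaw axis x along world yaw (mod pi); plus tilt fix"""
    s=r.read_state();Rm=R.from_quat(s['eef_rot']).as_matrix()
    sh=Rm.T@(np.array(p)-s['ee_pos'])
    cand=[]
    for k in(0,np.pi):
        x=np.array([np.cos(yaw+k),np.sin(yaw+k),0]);y=np.array([0,0,-1.]);T=np.c_[x,y,np.cross(x,y)]
        cand.append(R.from_matrix(Rm.T@T).as_rotvec(degrees=True))
    print('t',round(s['time'],2),'at',np.round(s['ee_pos'],1),'yaw',round(np.arctan2(Rm[1,0],Rm[0,0]),4),'j6',round(s['joint_pos'][5],2),'F',np.round(s['force'],1),'w',round(s['grip_width'],1))
    print('shift',sh.round(1),'turns',[c.round(2) for c in cand])
E
python3 - <<'E'
from h import *
plan([475,316,184],0.35)
b=np.load('pics/last_top.npy',allow_pickle=True).item()
f=lambda u,v,z:onz(b,110+u/3.6,135+v/3.6,z).round(1)
print('plate corners',f(502,350,6),f(630,380,6),f(560,110,6),f(686,135,6))
print('grip top',f(228,350,50),'gate',f(218,274,5)); print(f(597,232,6), f(592,250,6),f(620,122,6))
d=snap('wrist');print(np.array(d['mount']).round(2),d['mtx'])
E
```

```text
t 0.1 at [ 221.1 -637.5  183.3] yaw -1.237 j6 -0.04 F [0.  0.2 0.2] w 92.9
shift [-8.177e+02  2.000e-01  5.523e+02] turns [array([-5.000e-02, -9.093e+01, -4.000e-02]), array([ 4.000e-02,  8.907e+01, -5.000e-02])]
plate corners [473.3  74.4   6. ] [448.8 -37.9   6. ] [688.7  27.9   6. ] [667.7 -84.5   6. ]
grip top [464.9 305.7  50. ] gate [536.6 326.6   5. ]
[579.2  -7.    6. ] [563.   -2.8   6. ] [678.6 -25.7   6. ]
[[   1.      0.     -0.      0.66]
 [  -0.      0.27   -0.96 -200.54]
 [   0.      0.96    0.27   75.41]
 [   0.      0.      0.      1.  ]] [[325.1922621    0.         270.93669412]
 [  0.         325.1922621  207.91688048]
 [  0.           0.           1.        ]]
```

>>> drive_tool:
  increments:
    - {"x": -0.008, "z": 0.057, "ry": -5}
    - {"x": -0.008, "z": 0.057, "ry": -5}
    - {"x": -0.008, "z": 0.057, "ry": -5}
    - {"x": -0.008, "z": 0.057, "ry": -5}
    - {"x": -0.008, "z": 0.056, "ry": -5}
    - {"x": -0.008, "z": 0.056, "ry": -5}
    - {"x": -0.008, "z": 0.056, "ry": -5}
    - {"x": -0.008, "z": 0.055, "ry": -5}
    - {"x": -0.008, "z": 0.055, "ry": -5}
    - {"x": -0.008, "z": 0.054, "ry": -5}
    - {"x": -0.008, "z": 0.054, "ry": -5}
    - {"x": -0.008, "z": 0.053, "ry": -5}
    - {"x": -0.008, "z": 0.053, "ry": -5}
    - {"x": -0.008, "z": 0.052, "ry": -5}
    - {"x": -0.008, "z": 0.052, "ry": -5}
    - {"x": -0.008, "z": 0.051, "ry": -5}
    - {"x": -0.008, "z": 0.051, "ry": -5}
    - {"x": -0.008, "z": 0.05, "ry": -5}
    - {"z": 0, "ry": 0}

```text
invalid input at $.increments[0]: expected keys x, y, z, rx, ry, rz
```

```bash
python3 - <<'E'
from h import *
plan([465,306,120],0.35)
E
```

```text
t 0.15 at [ 221.1 -637.6  183.4] yaw -1.2369 j6 -0.04 F [-0.7 -0.3  1.1] w 93.1
shift [-811.5   64.1  539.6] turns [array([-4.000e-02, -9.093e+01, -4.000e-02]), array([ 4.000e-02,  8.907e+01, -4.000e-02])]
```

>>> drive_tool:
  increments:
    - {"x": -0.008, "y": 0, "z": 0.057, "rx": 0, "ry": -5, "rz": 0}
    - {"x": -0.008, "y": 0, "z": 0.057, "rx": 0, "ry": -5, "rz": 0}
    - {"x": -0.008, "y": 0, "z": 0.057, "rx": 0, "ry": -5, "rz": 0}
    - {"x": -0.008, "y": 0, "z": 0.057, "rx": 0, "ry": -5, "rz": 0}
    - {"x": -0.008, "y": 0, "z": 0.056, "rx": 0, "ry": -5, "rz": 0}
    - {"x": -0.008, "y": 0, "z": 0.056, "rx": 0, "ry": -5, "rz": 0}
    - {"x": -0.008, "y": 0, "z": 0.056, "rx": 0, "ry": -5, "rz": 0}
    - {"x": -0.008, "y": 0, "z": 0.055, "rx": 0, "ry": -5, "rz": 0}
    - {"x": -0.008, "y": 0, "z": 0.055, "rx": 0, "ry": -5, "rz": 0}
    - {"x": -0.008, "y": 0, "z": 0.054, "rx": 0, "ry": -5, "rz": 0}
    - {"x": -0.008, "y": 0, "z": 0.054, "rx": 0, "ry": -5, "rz": 0}
    - {"x": -0.008, "y": 0, "z": 0.053, "rx": 0, "ry": -5, "rz": 0}
    - {"x": -0.008, "y": 0, "z": 0.053, "rx": 0, "ry": -5, "rz": 0}
    - {"x": -0.008, "y": 0, "z": 0.052, "rx": 0, "ry": -5, "rz": 0}
    - {"x": -0.008, "y": 0, "z": 0.052, "rx": 0, "ry": -5, "rz": 0}
    - {"x": -0.008, "y": 0, "z": 0.051, "rx": 0, "ry": -5, "rz": 0}
    - {"x": -0.008, "y": 0, "z": 0.051, "rx": 0, "ry": -5, "rz": 0}
    - {"x": -0.008, "y": 0, "z": 0.05, "rx": 0, "ry": -5, "rz": 0}
    - {"x": 0, "y": 0, "z": 0, "rx": 0, "ry": 0, "rz": 0}

```text
time: 2.52
ee_pos: [526.0, 218.3, 179.9]
eef_rot: [-0.692, -0.133, 0.137, 0.696]
force: [-0.5, -0.1, 0.2]
grip_width: 93.0
```

```bash
python3 - <<'E'
from h import *
plan([465,306,150],0.35)
E
```

```text
t 2.52 at [526.  218.3 179.9] yaw 0.385 j6 -0.04 F [-0.5 -0.1  0.2] w 93.0
shift [-23.5  30.7 104. ] turns [array([-0.39,  2.01, -0.26]), array([  -0.41, -177.99,    0.61])]
```

>>> drive_tool:
  increments:
    - {"x": -0.012, "y": 0.015, "z": 0.052, "rx": -0.4, "ry": 2, "rz": -0.3}
    - {"x": -0.012, "y": 0.015, "z": 0.052, "rx": 0, "ry": 0, "rz": 0}
    - {"x": 0, "y": 0, "z": 0, "rx": 0, "ry": 0, "rz": 0}

```text
time: 2.9
ee_pos: [465.7, 307.4, 148.9]
eef_rot: [0.697, 0.122, -0.121, -0.696]
force: [-0.2, -0.4, -0.5]
grip_width: 92.8
```

```bash
python3 - <<'E'
from h import *
plan([465,306,150],0.35)
d=snap('wrist')
b=cv2.cvtColor(d['pixels'],cv2.COLOR_RGB2BGR)
cv2.imwrite('pics/w1.png',cv2.resize(b,(800,600),interpolation=cv2.INTER_CUBIC))
E
```

```text
t 2.9 at [465.7 307.4 148.9] yaw 0.3448 j6 0.19 F [-0.2 -0.4 -0.5] w 92.8
shift [-1.1 -1.1 -1. ] turns [array([ 0.07, -0.3 ,  0.04]), array([-7.000e-02,  1.797e+02,  1.100e-01])]
```

View pics/w1.png

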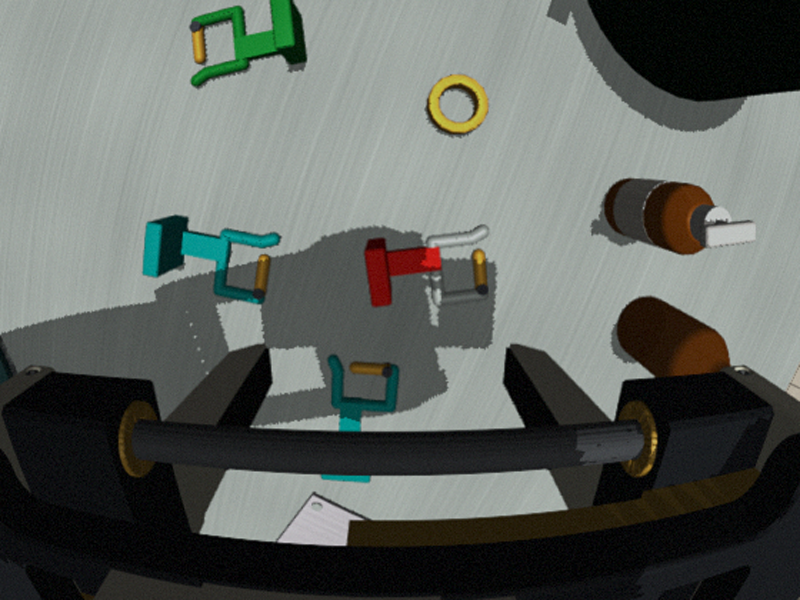

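Wrist view: the clip is under the gripper. In 800×600 pixels the gate runs from (481,255) to (482,289), the hook corners are at about (431,243) and (437,298), and the grip is at (377,272).

```bash
python3 - <<'E'
from h import *
d=np.load('pics/last_wrist.npy',allow_pickle=True).item()
q=0.7
pts=[((480,255),(76,1)),((482,289),(76,-28)),((431,243),(42,12)),((437,298),(42,-33)),((483,236),(84,15))]
W=np.array([onz(d,u*q,v*q,5)[:2] for (u,v),_ in pts]);C=np.array([c for _,c in pts],float)
cm,wm=C.mean(0),W.mean(0);H=(C-cm).T@(W-wm);yaw=np.arctan2(H[0,1]-H[1,0],H[0,0]+H[1,1])
Rm=np.array([[np.cos(yaw),-np.sin(yaw)],[np.sin(yaw),np.cos(yaw)]])
o=wm-Rm@cm;print(W.round(1).tolist());print('yaw',yaw,'origin',o,'res',(W-(C@Rm.T+o)).round(1).tolist())
for z in(0,50):
  print(z,[tuple((np.array(proj(d,[*(o+Rm@np.array(c)),z]))/q).round()) for c in((-7,-20),(-7,20),(7,20),(7,-20))])
hsv=cv2.cvtColor(d['pixels'],cv2.COLOR_RGB2HSV);m=((hsv[...,0]<8)|(hsv[...,0]>172))&(hsv[...,1]>150)
n,l,st,c=cv2.connectedComponentsWithStats(m.astype(np.uint8))
for i in range(1,n):
    if st[i,4]>100: print((st[i]/q).round(),c[i]/q)
cv2.imwrite('pics/c1.png',cv2.resize(cv2.cvtColor(d['pixels'][150:225,245:355],cv2.COLOR_RGB2BGR),None,fx=7,fy=7,interpolation=cv2.INTER_CUBIC))
plan([*o,60],yaw)
E
```

```text
[[529.8, 341.9], [541.6, 317.7], [491.2, 337.4], [511.0, 299.0], [526.5, 356.3]]
yaw 0.45741726995792487 origin [459.66650728 308.12178559] res [[2.4, -0.7], [1.4, 1.1], [-0.9, -0.0], [-1.0, 1.9], [-1.9, -2.3]]
0 [(np.float64(373.0), np.float64(290.0)), (np.float64(366.0), np.float64(239.0)), (np.float64(385.0), np.float64(237.0)), (np.float64(390.0), np.float64(288.0))]
50 [(np.float64(370.0), np.float64(309.0)), (np.float64(363.0), np.float64(250.0)), (np.float64(384.0), np.float64(248.0)), (np.float64(391.0), np.float64(306.0))]
[ 364.  239.   77.   69. 1859.] [394.89184144 266.48402328]
t 2.95 at [466.8 306.3 149.6] yaw 0.3439 j6 0.19 F [-0.1  0.4  0.3] w 93.2
shift [-6.2 89.6  4.2] turns [array([ 0.09, -6.5 ,  0.09]), array([-1.3000e-01,  1.7349e+02,  1.4000e-01])]
```

View pics/c1.png

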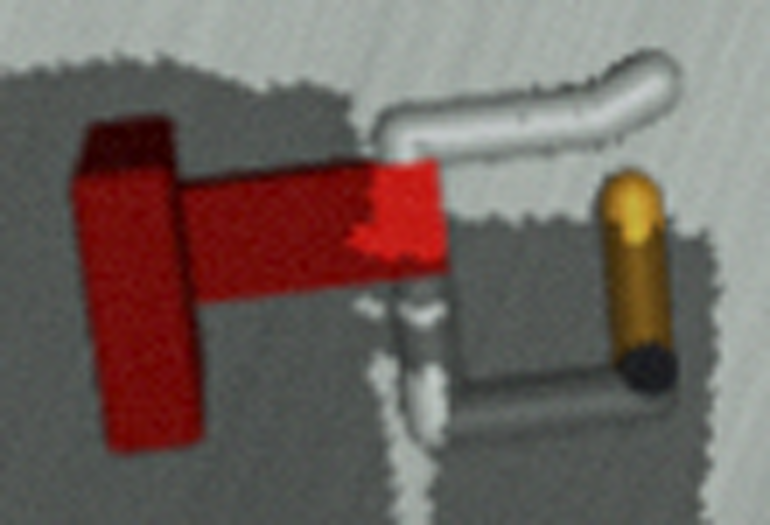

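```bash
python3 - <<'E'
from h import *
d=np.load('pics/last_wrist.npy',allow_pickle=True).item()
pts=[((632,195),(76,0),7),((646,368),(76,-28),9),((403,138),(42,12),5),((430,415),(42,-33),5),((75,180),(-7,20),50),((176,170),(7,20),50),((205,440),(7,-20),50),((108,452),(-7,-20),50)]
W=np.array([onz(d,245+u/7-.4,150+v/7-.4,z)[:2] for (u,v),_,z in pts]);C=np.array([c for _,c,z in pts],float)
cm,wm=C.mean(0),W.mean(0);H=(C-cm).T@(W-wm);yaw=np.arctan2(H[0,1]-H[1,0],H[0,0]+H[1,1])
Rm=np.array([[np.cos(yaw),-np.sin(yaw)],[np.sin(yaw),np.cos(yaw)]])
o=wm-Rm@cm;print('yaw',yaw,'origin',o,'res',((W-(C@Rm.T+o))@Rm).round(1).tolist())
plan([*o,60],yaw)
E
```

```text
yaw 0.46286231056135324 origin [459.659587  309.1478349] res [[-0.1, -0.3], [-0.2, 0.4], [-0.6, 0.0], [-0.5, 0.6], [0.8, -1.1], [0.3, -1.4], [-0.2, 1.0], [0.4, 0.8]]
t 2.95 at [466.8 306.3 149.6] yaw 0.3439 j6 0.19 F [-0.1  0.4  0.3] w 93.2
shift [-5.9 89.6  5.2] turns [array([ 0.09, -6.82,  0.09]), array([-1.3000e-01,  1.7318e+02,  1.4000e-01])]
```

>>> drive_tool:
  claw: 0.65
  increments:
    - {"x": -0.006, "y": 0.045, "z": 0.005, "rx": 0.1, "ry": -6.8, "rz": 0.1}
    - {"x": 0, "y": 0.045, "z": 0, "rx": 0, "ry": 0, "rz": 0}
    - {"x": 0, "y": 0, "z": 0, "rx": 0, "ry": 0, "rz": 0}

```text
time: 3.32
ee_pos: [462.8, 306.1, 59.4]
eef_rot: [0.688, 0.163, -0.161, -0.688]
force: [0.6, -0.1, 0.6]
grip_width: 67.7
```

```bash
python3 - <<'E'
from h import *
plan([459.7,309.1,16],0.463)
E
```

```text
t 3.33 at [462.8 306.1  59.4] yaw 0.4618 j6 0.08 F [ 0.6 -0.1  0.6] w 67.7
shift [-1.5 43.4  4.1] turns [array([ 0.04, -0.07,  0.14]), array([-2.2000e-01,  1.7993e+02,  6.0000e-02])]
```

>>> drive_tool:
  increments:
    - {"x": -0.0015, "y": 0, "z": 0.004, "rx": 0, "ry": 0, "rz": 0.1}
    - {"x": 0, "y": 0.0215, "z": 0, "rx": 0, "ry": 0, "rz": 0}
    - {"x": 0, "y": 0.0215, "z": 0, "rx": 0, "ry": 0, "rz": 0}
    - {"x": 0, "y": 0, "z": 0, "rx": 0, "ry": 0, "rz": 0}

```text
time: 3.82
ee_pos: [462.9, 309.1, 19.5]
eef_rot: [-0.688, -0.163, 0.158, 0.689]
force: [-0.5, 0.3, 0.0]
grip_width: 60.6
```

>>> drive_tool:
  claw: 0.0
  increments:
    - {"x": 0, "y": 0, "z": 0, "rx": 0, "ry": 0, "rz": 0}
    - {"x": 0, "y": 0, "z": 0, "rx": 0, "ry": 0, "rz": 0}
    - {"x": 0, "y": 0, "z": 0, "rx": 0, "ry": 0, "rz": 0}
    - {"x": 0, "y": 0, "z": 0, "rx": 0, "ry": 0, "rz": 0}
    - {"x": 0, "y": 0, "z": 0, "rx": 0, "ry": 0, "rz": 0}

```text
time: 4.45
ee_pos: [464.1, 309.8, 22.1]
eef_rot: [-0.688, -0.164, 0.157, 0.689]
force: [0.1, -0.7, 0.3]
grip_width: 15.0
```

```bash
python3 - <<'E'
from h import *
plan([459.7,309.1,16],0.463)
E
```

```text
t 4.45 at [464.1 309.8  22.1] yaw 0.459 j6 0.08 F [ 0.1 -0.7  0.3] w 15.0
shift [-4.3  6.1  1.3] turns [array([ 0.01, -0.23,  0.6 ]), array([-9.3000e-01,  1.7977e+02,  2.0000e-02])]
```

>>> drive_tool:
  increments:
    - {"x": 0, "y": -0.03, "z": 0, "rx": 0, "ry": 0, "rz": 0}
    - {"x": 0, "y": -0.055, "z": 0, "rx": 0, "ry": 0, "rz": 0}

```text
time: 4.7
ee_pos: [461.4, 308.3, 104.7]
eef_rot: [0.689, 0.162, -0.16, -0.689]
force: [-0.6, 0.3, 0.1]
grip_width: 1.1
```

```bash
python3 - <<'E'
from h import *
plan([466,17,107],-0.213)
E
```

```text
t 4.7 at [461.4 308.3 104.7] yaw 0.4589 j6 0.08 F [-0.6  0.3  0.1] w 1.1
shift [-124.9   -2.4 -263.2] turns [array([-1.00e-02,  3.85e+01,  1.80e-01]), array([ 2.400e-01, -1.415e+02,  2.000e-02])]
```

The fingers had only just reached the grip when I lifted, so it slipped. Looking again.

```bash
python3 - <<'E'
from h import *
d=snap('wrist')
cv2.imwrite('pics/c2.png',cv2.resize(cv2.cvtColor(d['pixels'][130:270,160:370],cv2.COLOR_RGB2BGR),None,fx=3.8,fy=3.8,interpolation=cv2.INTER_CUBIC))
E
```

```text
(no output)
```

View pics/c2.png

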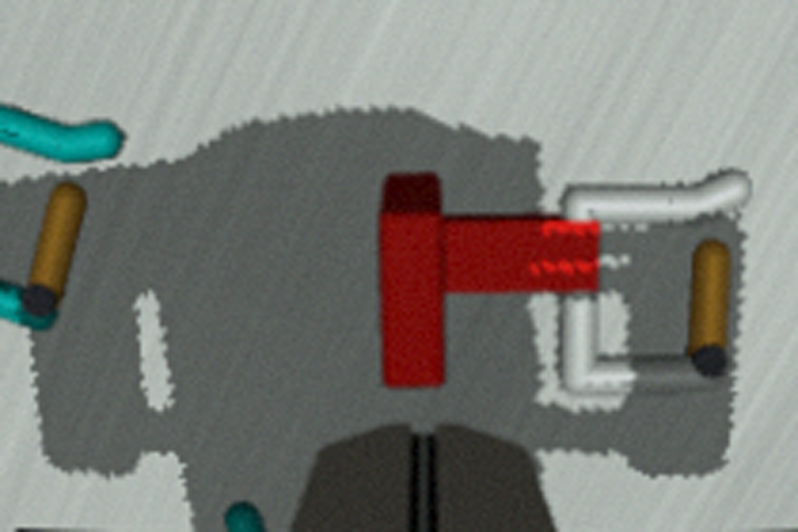

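The clip lies flat where it was, squared to the jaws. In crop pixels the grip top corners are (383,212), (440,212), (443,385) and (384,385), and the gate runs from (711,250) to (709,360).

```bash
cat > fit.py <<'E'
from h import *
def fit(d,pts,u0,v0,k):
    W=np.array([onz(d,u0+u/k-.4,v0+v/k-.4,z)[:2] for (u,v),_,z in pts]);C=np.array([c for _,c,z in pts],float)
    cm,wm=C.mean(0),W.mean(0);H=(C-cm).T@(W-wm);yaw=np.arctan2(H[0,1]-H[1,0],H[0,0]+H[1,1])
    Rm=np.array([[np.cos(yaw),-np.sin(yaw)],[np.sin(yaw),np.cos(yaw)]])
    o=wm-Rm@cm;print('yaw',yaw.round(4),'origin',o.round(1),'res',((W-(C@Rm.T+o))@Rm).round(1).tolist())
    return o,yaw
E
python3 - <<'E'
from fit import *
d=np.load('pics/last_wrist.npy',allow_pickle=True).item()
pts=[((711,253),(76,0),7),((709,360),(76,-28),9),((577,198),(42,12),5),((578,380),(42,-33),5),((383,212),(-7,20),50),((440,212),(7,20),50),((443,385),(7,-20),50),((384,385),(-7,-20),50)]
o,y=fit(d,pts,160,130,3.8)
plan([*o,16],y)
E
```

```text
yaw 0.4672 origin [459.4 309.2] res [[-0.6, -0.3], [0.0, -0.1], [-1.0, 1.5], [0.5, -1.4], [1.3, -0.6], [-0.7, -0.7], [-0.3, 0.7], [0.8, 0.8]]
t 4.75 at [463.8 309.8 113.8] yaw 0.459 j6 0.08 F [0.7 0.5 9. ] w 0.5
shift [-5.5 97.7  1.4] turns [array([ 0.  , -0.47,  0.73]), array([ -1.15, 179.53,   0.  ])]
```

>>> drive_tool:
  claw: 0.5
  increments:
    - {"x": -0.0055, "y": 0.03, "z": 0.0014, "rx": 0, "ry": -0.5, "rz": 0.7}
    - {"x": 0, "y": 0, "z": 0, "rx": 0, "ry": 0, "rz": 0}
    - {"x": 0, "y": 0, "z": 0, "rx": 0, "ry": 0, "rz": 0}

```text
time: 5.12
ee_pos: [458.9, 309.0, 84.0]
eef_rot: [-0.688, -0.165, 0.163, 0.688]
force: [0.2, 0.4, -0.6]
grip_width: 25.7
```

```bash
python3 - <<'E'
from h import *
for i in range(4): print(r.read_state()['ee_pos'].round(2))
plan([459.4,309.2,16],0.467)
d=snap('wrist'); plan([459.4,309.2,16],0.467)
E
```

```text
[458.91 309.03  84.01]
[458.91 309.03  84.01]
[458.91 309.03  84.01]
[458.91 309.03  84.01]
t 5.12 at [458.9 309.   84. ] yaw 0.4679 j6 0.08 F [ 0.2  0.4 -0.6] w 25.7
shift [ 0.4 68.  -0.1] turns [array([-0.01,  0.05,  0.13]), array([ 2.1000e-01, -1.7995e+02,  1.0000e-02])]
t 5.17 at [458.7 308.9  83.7] yaw 0.468 j6 0.08 F [ 0.1 -1.1  0. ] w 29.9
shift [ 0.6 67.7 -0. ] turns [array([-0.  ,  0.06,  0.1 ]), array([ 1.5000e-01, -1.7994e+02,  0.0000e+00])]
```

>>> drive_tool:
  claw: 0.5
  increments:
    - {"x": 0.0005, "y": 0.024, "z": 0, "rx": 0, "ry": 0, "rz": 0}
    - {"x": 0, "y": 0.024, "z": 0, "rx": 0, "ry": 0, "rz": 0}
    - {"x": 0, "y": 0.012, "z": 0, "rx": 0, "ry": 0, "rz": 0}
    - {"x": 0, "y": 0.002, "z": 0, "rx": 0, "ry": 0, "rz": 0}
    - {"x": 0, "y": 0, "z": 0, "rx": 0, "ry": 0, "rz": 0}

```text
time: 5.8
ee_pos: [459.9, 309.5, 21.1]
eef_rot: [-0.688, -0.165, 0.163, 0.688]
force: [1.1, 0.1, 0.1]
grip_width: 46.5
```

```bash
python3 - <<'E'
from h import *
plan([459.4,309.2,16],0.467)
E
```

```text
t 5.8 at [459.9 309.5  21.1] yaw 0.4677 j6 0.08 F [1.1 0.1 0.1] w 46.5
shift [-0.6  5.1 -0. ] turns [array([-0.01,  0.04,  0.14]), array([ 2.2000e-01, -1.7996e+02,  1.0000e-02])]
```

>>> drive_tool:
  claw: 0
  increments:
    - {"x": -0.0005, "y": 0.0045, "z": 0, "rx": 0, "ry": 0, "rz": 0}
    - {"x": 0, "y": 0, "z": 0, "rx": 0, "ry": 0, "rz": 0}
    - {"x": 0, "y": 0, "z": 0, "rx": 0, "ry": 0, "rz": 0}
    - {"x": 0, "y": 0, "z": 0, "rx": 0, "ry": 0, "rz": 0}
    - {"x": 0, "y": 0, "z": 0, "rx": 0, "ry": 0, "rz": 0}
    - {"x": 0, "y": 0, "z": 0, "rx": 0, "ry": 0, "rz": 0}
    - {"x": 0, "y": 0, "z": 0, "rx": 0, "ry": 0, "rz": 0}

```text
time: 6.68
ee_pos: [460.2, 309.7, 18.2]
eef_rot: [-0.687, -0.166, 0.162, 0.688]
force: [0.5, -0.8, 0.5]
grip_width: 0.5
```

>>> drive_tool:
  increments:
    - {"x": 0, "y": 0, "z": 0, "rx": 0, "ry": 0, "rz": 0}
    - {"x": 0, "y": 0, "z": 0, "rx": 0, "ry": 0, "rz": 0}

```text
time: 6.92
ee_pos: [460.3, 309.7, 18.2]
eef_rot: [-0.687, -0.166, 0.162, 0.688]
force: [0.2, 0.7, 0.1]
grip_width: 0.5
```

```bash
python3 - <<'E'
from h import *
plan([459.4,309.2,16],0.467)
E
```

```text
t 6.92 at [460.3 309.7  18.2] yaw 0.4676 j6 0.08 F [0.2 0.7 0.1] w 0.5
shift [-1.   2.2 -0.1] turns [array([-0.02,  0.03,  0.29]), array([ 4.5000e-01, -1.7997e+02,  3.0000e-02])]
```

```bash
python3 - <<'E'
from h import *
d0=np.load('pics/last_wrist.npy',allow_pickle=True).item()
d=snap('wrist')
p=d['s']['ee_pos'];Rt=R.from_quat(d['s']['eef_rot']).as_matrix()
for q in([0,0,0],[0,0,7.5],[0,0,-7.5],[0,-50,0],[7,-19,0]): print(q,np.round(proj(d,p+Rt@np.array(q)),1))
im=cv2.cvtColor(d['pixels'],cv2.COLOR_RGB2BGR).copy()
cv2.imwrite('pics/c3.png',cv2.resize(im[120:330,150:400],None,fx=2.8,fy=2.8,interpolation=cv2.INTER_CUBIC))
E
```

```text
[0, 0, 0] [269.4 233.8]
[0, 0, 7.5] [269.4 223. ]
[0, 0, -7.5] [269.4 244.4]
[0, -50, 0] [268.9 267.2]
[7, -19, 0] [280.9 244.6]
```

View pics/c3.png

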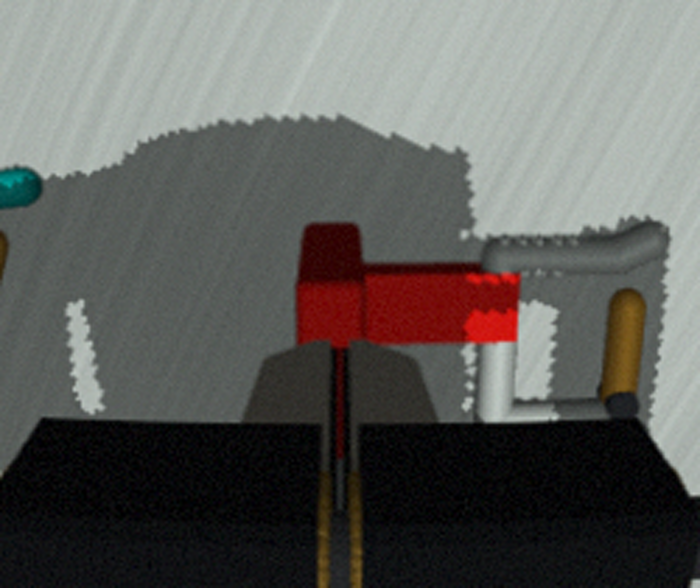

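```bash
python3 - <<'E'
from fit import *
d=np.load('pics/last_wrist.npy',allow_pickle=True).item()
pts=[((627,297),(76,0),7),((622,403),(76,-28),9),((497,255),(42,12),5),((495,408),(42,-33),5),((297,284),(-7,20),50),((362,284),(7,20),50)]
o,y=fit(d,pts,150,120,2.8)
s=d['s'];print(s['ee_pos'],s['eef_rot'],s['grip_width'],np.array(d['mount']))
o2=np.array([*o,0]);T=R.from_quat(s['eef_rot']).as_matrix()
print('clip in tool',T.T@(o2-s['ee_pos']))
# where fingertip front edge seen
print(onz(d,150+340/2.8,120+342/2.8,18),onz(d,150+340/2.8,120+342/2.8,50))
E
```

```text
yaw 0.4914 origin [459.4 308.8] res [[-0.6, -0.1], [-0.2, -0.9], [-0.6, -0.6], [0.3, 2.6], [1.2, -0.4], [-0.1, -0.7]]
[460.25596824 309.72113956  18.21035931] [-0.68735332 -0.16551107  0.16211731  0.68838178] 0.5085205683120188 [[ 9.99999761e-01 -2.55143949e-04  6.42841146e-04  1.15488395e+00]
 [ 6.87674190e-04  2.67611399e-01 -9.63526682e-01 -2.00534306e+02]
 [ 7.38063836e-05  9.63526893e-01  2.67611511e-01  7.33235800e+01]
 [ 0.00000000e+00  0.00000000e+00  0.00000000e+00  1.00000000e+00]]
clip in tool [-1.30580828 18.20391762 -0.44198103]
[464.14985246 305.00373901  18.        ] [458.28745593 316.19012827  50.        ]
```

The wrist view shows the closed fingertips at the height of the grip's top, about 32 mm short of the reported TCP. I'll open and descend further, watching the force.

>>> drive_tool:
  claw: 0.4
  increments:
    - {"x": -0.001, "y": -0.003, "z": 0, "rx": 0, "ry": 0, "rz": 0.3}
    - {"x": 0, "y": 0, "z": 0, "rx": 0, "ry": 0, "rz": 0}
    - {"x": 0, "y": 0, "z": 0, "rx": 0, "ry": 0, "rz": 0}
    - {"x": 0, "y": 0, "z": 0, "rx": 0, "ry": 0, "rz": 0}

```text
time: 7.48
ee_pos: [459.3, 309.3, 21.5]
eef_rot: [-0.688, -0.164, 0.164, 0.688]
force: [0.5, 0.5, -0.2]
grip_width: 34.9
```

```bash
python3 - <<'E'
from h import *
plan([459.4,309.2,16],0.467)
c=snap('scene')
p=c['s']['ee_pos']
for z in(0,20,40,84): print(z,np.round(proj(c,p+[0,0,z])))
u,v=map(int,proj(c,p))
cv2.imwrite('pics/s2.png',cv2.resize(cv2.cvtColor(c['pixels'][v-70:v+40,u-70:u+70],cv2.COLOR_RGB2BGR),None,fx=5,fy=5,interpolation=cv2.INTER_CUBIC)); print(u,v)
E
```

```text
t 7.47 at [459.3 309.3  21.5] yaw 0.4676 j6 0.08 F [ 0.5  0.5 -0.2] w 34.9
shift [ 0.1  5.5 -0.1] turns [array([-0.02,  0.04, -0.04]), array([-6.0000e-02, -1.7996e+02,  3.0000e-02])]
0 [369. 279.]
20 [370. 276.]
40 [372. 273.]
84 [376. 266.]
368 278
```

View pics/s2.png

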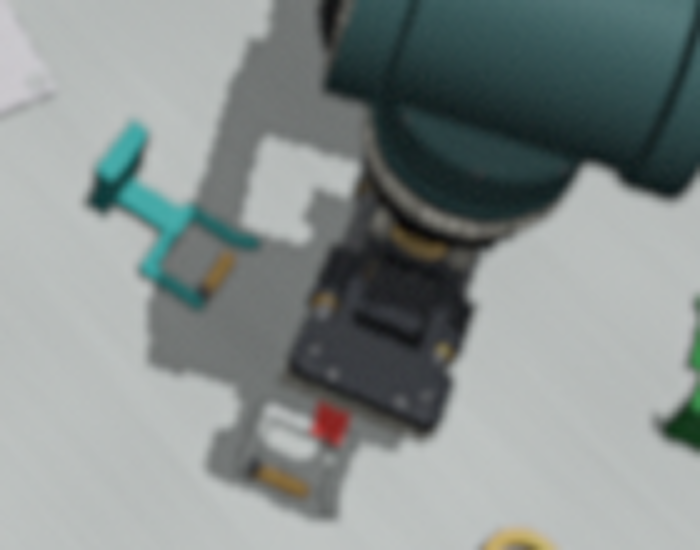

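The scene crop shows the gripper directly over the clip, but its body hides the tips. I'll probe down in small steps.

>>> drive_tool:
  increments:
    - {"x": 0, "y": 0.006, "z": 0, "rx": 0, "ry": 0, "rz": 0}
    - {"x": 0, "y": 0.006, "z": 0, "rx": 0, "ry": 0, "rz": 0}
    - {"x": 0, "y": 0.002, "z": 0, "rx": 0, "ry": 0, "rz": 0}

```text
time: 7.9
ee_pos: [459.1, 309.2, 6.2]
eef_rot: [-0.688, -0.163, 0.164, 0.688]
force: [-0.4, -0.0, 0.5]
grip_width: 37.1
```

>>> drive_tool:
  increments:
    - {"x": 0, "y": 0.003, "z": 0, "rx": 0, "ry": 0, "rz": 0}
    - {"x": 0, "y": 0.003, "z": 0, "rx": 0, "ry": 0, "rz": 0}

```text
time: 8.15
ee_pos: [459.2, 309.2, -0.2]
eef_rot: [-0.688, -0.163, 0.164, 0.688]
force: [1.4, 0.2, 0.2]
grip_width: 37.8
```

>>> drive_tool:
  increments:
    - {"x": 0, "y": 0.005, "z": 0, "rx": 0, "ry": 0, "rz": 0}
    - {"x": 0, "y": 0.005, "z": 0, "rx": 0, "ry": 0, "rz": 0}
    - {"x": 0, "y": 0.002, "z": 0, "rx": 0, "ry": 0, "rz": 0}

```text
time: 8.52
ee_pos: [459.1, 309.1, -13.2]
eef_rot: [0.688, 0.163, -0.164, -0.688]
force: [0.2, -0.5, -0.1]
grip_width: 37.0
```

>>> drive_tool:
  claw: 0
  increments:
    - {"x": 0, "y": 0, "z": 0, "rx": 0, "ry": 0, "rz": 0}
    - {"x": 0, "y": 0, "z": 0, "rx": 0, "ry": 0, "rz": 0}
    - {"x": 0, "y": 0, "z": 0, "rx": 0, "ry": 0, "rz": 0}
    - {"x": 0, "y": 0, "z": 0, "rx": 0, "ry": 0, "rz": 0}
    - {"x": 0, "y": 0, "z": 0, "rx": 0, "ry": 0, "rz": 0}

```text
time: 9.15
ee_pos: [459.1, 309.2, -13.1]
eef_rot: [-0.688, -0.163, 0.164, 0.688]
force: [0.0, 0.6, -0.6]
grip_width: 13.5
```

```bash
python3 - <<'E'
from h import *
plan([459.4,309.2,-16],0.467)
d=snap('wrist')
cv2.imwrite('pics/c4.png',cv2.resize(cv2.cvtColor(d['pixels'][120:330,150:400],cv2.COLOR_RGB2BGR),None,fx=2.8,fy=2.8,interpolation=cv2.INTER_CUBIC))
E
```

```text
t 9.15 at [459.1 309.2 -13.1] yaw 0.4677 j6 0.08 F [ 0.   0.6 -0.6] w 13.5
shift [ 0.3  2.9 -0.1] turns [array([-0.02,  0.04, -0.06]), array([-1.0000e-01, -1.7996e+02,  3.0000e-02])]
```

>>> drive_tool:
  increments:
    - {"x": 0, "y": 0, "z": 0, "rx": 0, "ry": 0, "rz": 0}
    - {"x": 0, "y": 0, "z": 0, "rx": 0, "ry": 0, "rz": 0}

```text
time: 9.45
ee_pos: [459.1, 309.2, -13.2]
eef_rot: [-0.688, -0.163, 0.164, 0.688]
force: [0.8, 0.5, -1.7]
grip_width: 13.9
```

>>> drive_tool:
  increments:
    - {"x": 0, "y": -0.01, "z": 0, "rx": 0, "ry": 0, "rz": 0}
    - {"x": 0, "y": -0.02, "z": 0, "rx": 0, "ry": 0, "rz": 0}
    - {"x": 0, "y": 0, "z": 0, "rx": 0, "ry": 0, "rz": 0}
    - {"x": 0, "y": 0, "z": 0, "rx": 0, "ry": 0, "rz": 0}

```text
time: 9.95
ee_pos: [459.3, 309.2, 19.7]
eef_rot: [-0.688, -0.164, 0.164, 0.688]
force: [-0.7, 0.2, -3.0]
grip_width: 14.0
```

Gripped: width 13.9 mm and about 2 N of weight. Lift and carry.

>>> drive_tool:
  increments:
    - {"x": 0, "y": -0.03, "z": 0, "rx": 0, "ry": 0, "rz": 0}
    - {"x": 0, "y": -0.03, "z": 0, "rx": 0, "ry": 0, "rz": 0}
    - {"x": 0, "y": 0, "z": 0, "rx": 0, "ry": 9.6, "rz": 0}
    - {"x": 0, "y": 0, "z": 0, "rx": 0, "ry": 9.6, "rz": 0}
    - {"x": 0, "y": 0, "z": 0, "rx": 0, "ry": 9.6, "rz": 0}
    - {"x": 0, "y": 0, "z": 0, "rx": 0, "ry": 9.6, "rz": 0}
    - {"x": 0, "y": 0, "z": 0, "rx": 0, "ry": 0, "rz": 0}

```text
time: 10.82
ee_pos: [458.2, 308.6, 79.1]
eef_rot: [0.703, -0.079, 0.077, -0.702]
force: [0.0, 0.4, -2.1]
grip_width: 13.6
```

```bash
python3 - <<'E'
from h import *
plan([466,17,80],-.213)
E
```

```text
t 10.82 at [458.2 308.6  79.1] yaw -0.2216 j6 0.77 F [ 0.   0.4 -2.1] w 13.6
shift [  71.7   -0.5 -282.7] turns [array([ 0.13, -0.49, -0.18]), array([  0.27, 179.51,   0.2 ])]
```

>>> drive_tool:
  increments:
    - {"x": 0.012, "y": 0, "z": -0.047, "rx": 0, "ry": -0.5, "rz": 0}
    - {"x": 0.012, "y": 0, "z": -0.047, "rx": 0, "ry": 0, "rz": 0}
    - {"x": 0.012, "y": 0, "z": -0.047, "rx": 0, "ry": 0, "rz": 0}
    - {"x": 0.012, "y": 0, "z": -0.047, "rx": 0, "ry": 0, "rz": 0}
    - {"x": 0.012, "y": 0, "z": -0.047, "rx": 0, "ry": 0, "rz": 0}
    - {"x": 0.006, "y": 0, "z": -0.03, "rx": 0, "ry": 0, "rz": 0}
    - {"x": 0, "y": 0, "z": 0, "rx": 0, "ry": 0, "rz": 0}
    - {"x": 0, "y": 0, "z": 0, "rx": 0, "ry": 0, "rz": 0}

```text
time: 11.82
ee_pos: [468.7, 28.0, 78.1]
eef_rot: [0.705, -0.063, 0.06, -0.704]
force: [-0.1, 0.1, -2.0]
grip_width: 13.9
```

```bash
python3 - <<'E'
from h import *
plan([466,17,80],-.213)
d=snap('wrist')
cv2.imwrite('pics/w5.png',cv2.resize(cv2.cvtColor(d['pixels'],cv2.COLOR_RGB2BGR)[60:330,160:520],None,fx=2.2,fy=2.2,interpolation=cv2.INTER_CUBIC))
E
```

```text
t 11.82 at [468.7  28.   78.1] yaw -0.175 j6 0.18 F [-0.1  0.1 -2. ] w 13.9
shift [ -0.8  -1.9 -11.3] turns [array([ 0.16,  2.17, -0.22]), array([  -0.34, -177.82,   -0.25])]
```

View pics/w5.png

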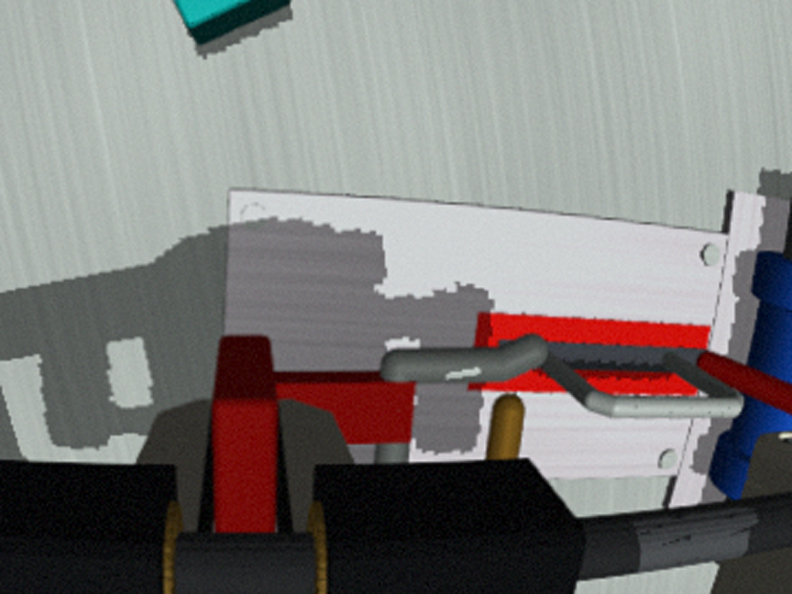

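Wrist view: the clip is held straight. The plate's near-left corner is at (231,189). The staple's top bar runs from about (597,402) to (735,405), and the far leg's foot is at (672,358). The near foot is hidden behind the clip's nose.

```bash
python3 - <<'E'
from h import *
d=np.load('pics/last_wrist.npy',allow_pickle=True).item()
f=lambda u,v,z:onz(d,160+u/2.2-.3,60+v/2.2-.3,z)[:2]
A=f(231,189,6);B=f(480,210,6);C=f(727,235,6);D=f(222,372,6)
yaw=np.arctan2(*(C-A)[::-1]);print('plate left',A,B,C,'near edge',D,'yaw',yaw,np.arctan2(*(B-A)[::-1]),'near-edge yaw',np.arctan2(*(A-D)[::-1])-np.pi/2)
n1=f(597,402,66);n2=f(735,405,66);g=f(672,358,6)
print('top corners',n1,n2,np.linalg.norm(n2-n1),np.arctan2(*(n2-n1)[::-1]),'far foot',g)
for yw in(yaw,-.213):
  ex=np.array([np.cos(yw),np.sin(yw)]);ey=np.array([-ex[1],ex[0]])
  O=A+135*ex-60*ey; print('origin from corner',O,'n1 in plate',(n1-O)@ex,(n1-O)@ey,'n2',(n2-O)@ex,(n2-O)@ey,'g',(g-O)@ex,(g-O)@ey)
# strip edges
for p in((480,314),(710,327),(472,388),(697,393)): print('strip',f(*p,6))
E
```

```text
plate left [473.71802868  80.17919997] [569.21296786  56.8393824 ] [691.15605387  30.43450025] near edge [457.05393949   8.65253822] yaw -0.22490600263412322 -0.23970961299916066 near-edge yaw -0.22889426527646028
top corners [588.58267826  -5.63151823] [651.92974726 -20.73659154] 65.1230711045617 -0.23407835646571262 far foot [658.65926898 -22.53964257]
origin from corner [591.93717971  -8.41669345] n1 in plate -3.8911536884576408 1.9669275381895837 n2 61.22917796576539 1.3696040631782138 g 68.19132412907501 1.1127452337840253
origin from corner [592.98359888  -7.00292989] n1 in plate -4.591371698070209 0.4100952768803362 n2 60.51723294593539 -0.9624903854274187 g 67.4758275732247 -1.3022203820205072
strip [564.83850091  14.47160098]
strip [680.75984148 -11.5202769 ]
strip [558.8515102 -17.1302265]
strip [674.33523228 -43.31324243]
```

```bash
python3 - <<'E'
from h import *
plan([486,16,25],-.225)
E
```

```text
t 11.88 at [468.7  28.2  78.1] yaw -0.1748 j6 0.18 F [-0.5  0.1 -1.6] w 13.9
shift [19.3 53.  -8.8] turns [array([ 0.17,  2.87, -0.22]), array([  -0.34, -177.13,   -0.26])]
```

>>> drive_tool:
  increments:
    - {"x": 0, "y": 0.01, "z": -0.009, "rx": 0.2, "ry": 2.9, "rz": -0.2}
    - {"x": 0, "y": 0.02, "z": 0, "rx": 0, "ry": 0, "rz": 0}
    - {"x": 0.01, "y": 0.02, "z": 0, "rx": 0, "ry": 0, "rz": 0}
    - {"x": 0, "y": 0, "z": 0, "rx": 0, "ry": 0, "rz": 0}
    - {"x": 0, "y": 0, "z": 0, "rx": 0, "ry": 0, "rz": 0}

```text
time: 12.5
ee_pos: [475.9, 18.1, 25.1]
eef_rot: [-0.702, 0.081, -0.08, 0.703]
force: [-0.7, -0.0, -2.0]
grip_width: 13.8
```

```bash
python3 - <<'E'
from h import *
plan([486,16,-5],-.225)
E
```

```text
t 12.5 at [475.9  18.1  25.1] yaw -0.228 j6 0.21 F [-0.7 -0.  -2. ] w 13.8
shift [10.3 30.   0.2] turns [array([-0.05, -0.17, -0.06]), array([ 9.0000e-02,  1.7983e+02, -8.0000e-02])]
```

>>> drive_tool:
  increments:
    - {"x": 0, "y": 0.012, "z": 0, "rx": 0, "ry": -0.2, "rz": 0}
    - {"x": 0, "y": 0.01, "z": 0, "rx": 0, "ry": 0, "rz": 0}
    - {"x": 0, "y": 0.005, "z": 0, "rx": 0, "ry": 0, "rz": 0}
    - {"x": 0.008, "y": 0, "z": 0, "rx": 0, "ry": 0, "rz": 0}
    - {"x": 0, "y": 0, "z": 0, "rx": 0, "ry": 0, "rz": 0}

```text
time: 13.12
ee_pos: [484.5, 16.5, -2.6]
eef_rot: [-0.702, 0.079, -0.079, 0.703]
force: [0.1, -0.2, -2.0]
grip_width: 13.8
```

```bash
python3 - <<'E'
from h import *
plan([486,16,-5],-.225)
d=snap('wrist')
cv2.imwrite('pics/w6.png',cv2.resize(cv2.cvtColor(d['pixels'],cv2.COLOR_RGB2BGR)[130:280,240:440],None,fx=4,fy=4,interpolation=cv2.INTER_CUBIC))
E
```

```text
t 13.12 at [484.5  16.5  -2.6] yaw -0.2243 j6 0.2 F [ 0.1 -0.2 -2. ] w 13.8
shift [ 1.6  2.4 -0.1] turns [array([-0.08,  0.04,  0.04]), array([ 7.0000e-02, -1.7996e+02,  1.2000e-01])]
```

View pics/w6.png

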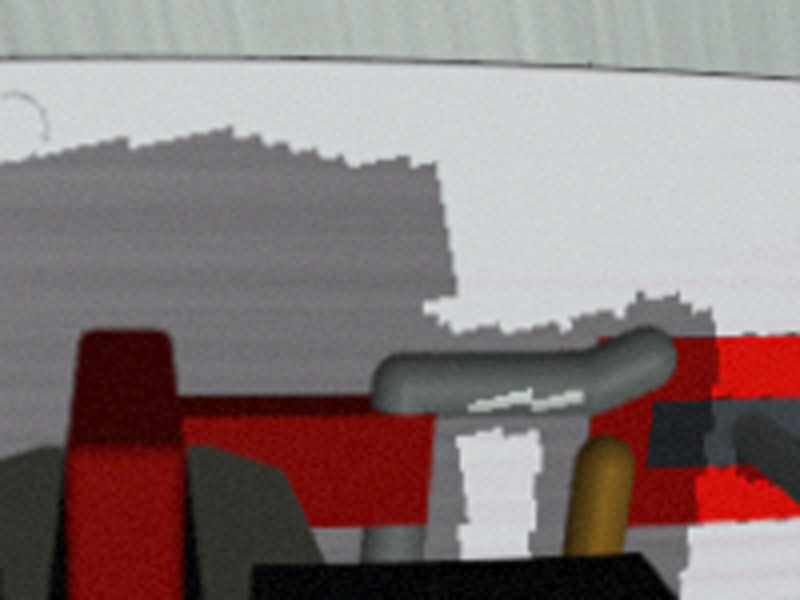

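The foot of the near leg is now visible at about (752,432), in a dark slot centred on row 433. The nose arm's axis is at row 383, and the gate tip is at (607,440).

```bash
python3 - <<'E'
from h import *
d=np.load('pics/last_wrist.npy',allow_pickle=True).item();s=d['s']
T=R.from_quat(s['eef_rot']).as_matrix()
f=lambda u,v,z:onz(d,240+u/4-.4,130+v/4-.4,z)
t=lambda p:(T.T@(p-s['ee_pos']))[[0,2]].round(1)
zc=s['ee_pos'][2]+13.2
for n,u,v,z in(('slot mid',655,433,6),('slot top',655,402,6),('slot bot',650,465,6),('leg foot',754,432,6),('slot top far',735,404,6),('plate edge L',100,60,6),('plate edge R',760,76,6),('strip top',720,337,6),('strip bot',700,521,6),('arm',400,383,zc+5),('arm2',570,381,zc+5),('gate tip',607,452,zc+5),('grip TL',80,440,zc+50),('grip TR',183,440,zc+50)):
    p=f(u,v,z);print(n,p.round(1),'tool x,z',t(p))
E
```

```text
slot mid [572.2  -3.5   6. ] tool x,z [90.   0.1]
slot top [572.7   2.1   6. ] tool x,z [89.2  5.6]
slot bot [570.8  -9.1   6. ] tool x,z [89.8 -5.7]
leg foot [590.9  -8.1   6. ] tool x,z [109.2  -0.3]
slot top far [587.6  -2.    6. ] tool x,z [104.6   4.9]
plate edge L [495.4  75.    6. ] tool x,z [-2.4 59.5]
plate edge R [598.1  52.3   6. ] tool x,z [102.8  60.2]
strip top [585.7  10.6   6. ] tool x,z [99.9 16.8]
strip bot [579.5 -22.3   6. ] tool x,z [101.3 -16.6]
arm [528.8  19.3  15.6] tool x,z [42.6 12.7]
arm2 [555.4  13.3  15.6] tool x,z [69.8 12.7]
gate tip [560.2  -0.   15.6] tool x,z [77.5  0.8]
grip TL [485.5  37.9  60.6] tool x,z [-3.8 21.2]
grip TR [496.8  35.3  60.6] tool x,z [ 7.9 21.2]
```

>>> drive_tool:
  increments:
    - {"x": 0, "y": 0.003, "z": -0.001, "rx": 0, "ry": 0, "rz": 0}
    - {"x": 0.008, "y": 0, "z": 0, "rx": 0, "ry": 0, "rz": 0}
    - {"x": 0.007, "y": 0, "z": 0, "rx": 0, "ry": 0, "rz": 0}
    - {"x": 0, "y": 0, "z": 0, "rx": 0, "ry": 0, "rz": 0}

```text
time: 13.68
ee_pos: [500.0, 11.8, -5.4]
eef_rot: [-0.702, 0.079, -0.08, 0.703]
force: [0.3, 0.3, -1.8]
grip_width: 13.7
```

```bash
cat >> h.py <<'E'
def st():
    """pose in press frame: leg position in clip frame (x,y), height over plate, yaw err"""
    s=r.read_state();T=R.from_quat(s['eef_rot']).as_matrix()
    v=T.T@(np.array([590.9,-8.1,0])-s['ee_pos'])
    print('t',round(s['time'],2),'leg clip x',v[0].round(1),'tool z',v[2].round(1),'gap over plate',(s['ee_pos'][2]+13.2-6).round(1),'yaw',np.arctan2(T[1,0],T[0,0]).round(3),'Ftool',(T.T@s['force']).round(1),'tilt',T[2,0].round(4),T[2,2].round(4),'w',s['grip_width'].round(1))
E
python3 -c "
from h import *
st()"
```

```text
Traceback (most recent call last):
  File "h.py", line 42, in st
    print('t',round(s['time'],2),'leg clip x',v[0].round(1),'tool z',v[2].round(1),'gap over plate',(s['ee_pos'][2]+13.2-6).round(1),'yaw',np.arctan2(T[1,0],T[0,0]).round(3),'Ftool',(T.T@s['force']).round(1),'tilt',T[2,0].round(4),T[2,2].round(4),'w',s['grip_width'].round(1))
                                                                                                                                                                                                                                                           ^^^^^^^^^^^^^^^^^^^^^
AttributeError: 'float' object has no attribute 'round'
```

```bash
sed -i "s/s\['grip_width'\].round(1))$/round(s['grip_width'],1))/" h.py; python3 -c "
from h import *
st()"
```

```text
t 13.68 leg clip x 93.0 tool z 0.8 gap over plate 1.8 yaw -0.224 Ftool [0.3 1.8 0.4] tilt 0.0012 0.0014 w 13.7
```

>>> drive_tool:
  increments:
    - {"x": 0.003, "y": 0, "z": 0, "rx": 0, "ry": 0, "rz": 0}
    - {"x": 0.003, "y": 0, "z": 0, "rx": 0, "ry": 0, "rz": 0}

```text
time: 13.92
ee_pos: [506.1, 10.5, -5.5]
eef_rot: [-0.702, 0.079, -0.08, 0.703]
force: [-0.6, -0.2, -2.7]
grip_width: 14.0
```

```bash
python3 -c "
from h import *
st()"
```

```text
t 13.93 leg clip x 86.8 tool z 0.8 gap over plate 1.7 yaw -0.224 Ftool [-0.6  2.7 -0.4] tilt 0.0011 0.0014 w 14.0
```

>>> drive_tool:
  increments:
    - {"x": 0.003, "y": 0, "z": 0, "rx": 0, "ry": 0, "rz": 0}
    - {"x": 0.003, "y": 0, "z": 0, "rx": 0, "ry": 0, "rz": 0}

```text
time: 14.18
ee_pos: [511.9, 9.0, -5.6]
eef_rot: [-0.702, 0.079, -0.079, 0.703]
force: [-2.9, -0.5, -0.7]
grip_width: 13.8
```

>>> drive_tool:
  increments:
    - {"x": 0.003, "y": 0, "z": 0, "rx": 0, "ry": 0, "rz": 0}
    - {"x": 0.003, "y": 0, "z": 0, "rx": 0, "ry": 0, "rz": 0}

```text
time: 14.42
ee_pos: [517.8, 7.6, -5.7]
eef_rot: [-0.702, 0.079, -0.079, 0.703]
force: [-2.8, 0.7, -1.4]
grip_width: 13.7
```

```bash
python3 -c "
from h import *
st()"
```

```text
t 14.43 leg clip x 74.8 tool z 0.9 gap over plate 1.5 yaw -0.224 Ftool [-2.9  1.4  0. ] tilt -0.0008 0.001 w 13.7
```

>>> drive_tool:
  increments:
    - {"x": 0.003, "y": 0, "z": 0, "rx": 0, "ry": 0, "rz": 0}
    - {"x": 0.003, "y": 0, "z": 0, "rx": 0, "ry": 0, "rz": 0}

```text
time: 14.68
ee_pos: [523.6, 6.2, -6.1]
eef_rot: [-0.702, 0.08, -0.079, 0.703]
force: [-3.3, -1.6, -2.6]
grip_width: 14.0
```

>>> drive_tool:
  increments:
    - {"x": 0.003, "y": 0, "z": 0, "rx": 0, "ry": 0, "rz": 0}

```text
time: 14.8
ee_pos: [526.8, 5.3, -6.2]
eef_rot: [-0.702, 0.08, -0.079, 0.703]
force: [-2.9, -2.4, -1.9]
grip_width: 13.5
```

>>> drive_tool:
  increments:
    - {"x": 0.002, "y": 0, "z": 0, "rx": 0, "ry": 0, "rz": 0}

```text
time: 14.92
ee_pos: [528.9, 4.6, -6.2]
eef_rot: [-0.703, 0.08, -0.079, 0.703]
force: [-2.7, -2.6, -2.1]
grip_width: 13.6
```

```bash
python3 -c "
from h import *
st()"
```

```text
t 14.93 leg clip x 63.2 tool z 1.5 gap over plate 1.0 yaw -0.225 Ftool [-2.   2.1 -3.2] tilt -0.0016 0.0 w 13.6
```

>>> drive_tool:
  increments:
    - {"x": 0.002, "y": 0, "z": 0.0004, "rx": 0, "ry": 0, "rz": 0}

```text
time: 15.05
ee_pos: [531.3, 4.4, -6.1]
eef_rot: [-0.703, 0.08, -0.079, 0.703]
force: [-0.0, -0.2, -2.1]
grip_width: 14.1
```

>>> drive_tool:
  increments:
    - {"x": 0.002, "y": 0, "z": 0.0004, "rx": 0, "ry": 0, "rz": 0}

```text
time: 15.18
ee_pos: [533.9, 4.4, -5.8]
eef_rot: [-0.702, 0.079, -0.079, 0.703]
force: [-0.0, -0.6, -2.1]
grip_width: 13.6
```

>>> drive_tool:
  increments:
    - {"x": 0.001, "y": 0, "z": 0.0003, "rx": 0, "ry": 0, "rz": 0}

```text
time: 15.3
ee_pos: [535.4, 4.7, -5.6]
eef_rot: [-0.702, 0.079, -0.079, 0.703]
force: [-0.2, -0.6, -2.3]
grip_width: 13.9
```

```bash
python3 -c "
from h import *
st()"
```

```text
t 15.3 leg clip x 56.9 tool z -0.1 gap over plate 1.6 yaw -0.225 Ftool [-0.   2.3 -0.6] tilt 0.0006 0.0009 w 13.9
```

Force dropped to zero, so the gate has snapped shut. Tug back.

>>> drive_tool:
  increments:
    - {"x": 0.001, "y": 0.0005, "z": -0.0005, "rx": 0, "ry": 0, "rz": 0}
    - {"x": 0, "y": 0, "z": 0, "rx": 0, "ry": 0, "rz": 0}

```text
time: 15.55
ee_pos: [536.6, 4.1, -6.1]
eef_rot: [-0.702, 0.079, -0.08, 0.703]
force: [-0.3, -0.4, -2.1]
grip_width: 14.0
```

>>> drive_tool:
  increments:
    - {"x": -0.003, "y": 0, "z": 0, "rx": 0, "ry": 0, "rz": 0}
    - {"x": -0.002, "y": 0, "z": 0, "rx": 0, "ry": 0, "rz": 0}

```text
time: 15.8
ee_pos: [531.4, 5.3, -6.1]
eef_rot: [-0.702, 0.079, -0.08, 0.703]
force: [0.9, 0.1, -2.6]
grip_width: 14.0
```

>>> drive_tool:
  increments:
    - {"x": -0.002, "y": 0, "z": 0, "rx": 0, "ry": 0, "rz": 0}

```text
time: 15.92
ee_pos: [529.2, 5.8, -6.1]
eef_rot: [-0.702, 0.079, -0.08, 0.703]
force: [-0.7, 0.1, -0.4]
grip_width: 13.6
```

```bash
python3 -c "
from h import *
st()"
```

```text
t 15.93 leg clip x 63.2 tool z 0.1 gap over plate 1.1 yaw -0.224 Ftool [-0.7  0.4 -0. ] tilt 0.001 0.0014 w 13.6
```

>>> drive_tool:
  increments:
    - {"x": -0.0015, "y": 0, "z": 0, "rx": 0, "ry": 0, "rz": 0}

```text
time: 16.05
ee_pos: [527.6, 6.2, -6.1]
eef_rot: [-0.702, 0.079, -0.08, 0.703]
force: [0.1, 0.4, -2.6]
grip_width: 13.8
```

>>> drive_tool:
  increments:
    - {"x": -0.001, "y": 0, "z": 0, "rx": 0, "ry": 0, "rz": 0}

```text
time: 16.18
ee_pos: [526.5, 6.5, -6.0]
eef_rot: [-0.702, 0.079, -0.08, 0.703]
force: [0.1, -0.1, -2.3]
grip_width: 14.0
```

>>> drive_tool:
  increments:
    - {"x": -0.001, "y": 0, "z": 0, "rx": 0, "ry": 0, "rz": 0}

```text
time: 16.3
ee_pos: [525.5, 6.7, -6.0]
eef_rot: [-0.702, 0.079, -0.08, 0.703]
force: [0.3, 0.1, -2.1]
grip_width: 13.7
```

```bash
python3 -c "
from h import *
st()"
```

```text
t 16.3 leg clip x 67.1 tool z 0.1 gap over plate 1.2 yaw -0.224 Ftool [0.3 2.1 0.1] tilt 0.0011 0.0014 w 13.7
```

>>> drive_tool:
  increments:
    - {"x": -0.001, "y": 0, "z": 0, "rx": 0, "ry": 0, "rz": 0}

```text
time: 16.42
ee_pos: [524.5, 6.9, -6.0]
eef_rot: [-0.702, 0.079, -0.08, 0.703]
force: [-0.5, 0.6, -2.0]
grip_width: 13.6
```

>>> drive_tool:
  increments:
    - {"x": -0.001, "y": 0, "z": 0, "rx": 0, "ry": 0, "rz": 0}

```text
time: 16.55
ee_pos: [523.4, 7.2, -6.0]
eef_rot: [-0.702, 0.079, -0.08, 0.703]
force: [0.2, -0.5, -2.0]
grip_width: 14.0
```

>>> drive_tool:
  increments:
    - {"x": -0.001, "y": 0, "z": 0, "rx": 0, "ry": 0, "rz": 0}

```text
time: 16.68
ee_pos: [522.5, 7.4, -6.0]
eef_rot: [-0.702, 0.079, -0.08, 0.703]
force: [2.8, -0.9, -3.4]
grip_width: 13.8
```

```bash
python3 -c "
from h import *
st()"
```

```text
t 16.68 leg clip x 70.1 tool z 0.1 gap over plate 1.2 yaw -0.224 Ftool [ 2.9  3.4 -0.3] tilt 0.0014 0.0014 w 13.8
```

>>> drive_tool:
  increments:
    - {"x": -0.0005, "y": 0, "z": 0, "rx": 0, "ry": 0, "rz": 0}

```text
time: 16.8
ee_pos: [522.3, 7.4, -5.9]
eef_rot: [-0.702, 0.078, -0.08, 0.703]
force: [4.6, -1.9, -5.5]
grip_width: 13.9
```

>>> drive_tool:
  increments:
    - {"x": -0.0005, "y": 0, "z": 0, "rx": 0, "ry": 0, "rz": 0}

```text
time: 16.92
ee_pos: [522.3, 7.4, -5.7]
eef_rot: [-0.702, 0.078, -0.08, 0.703]
force: [5.4, -1.0, -4.1]
grip_width: 14.1
```

```bash
python3 -c "
from h import *
st()"
```

```text
t 16.93 leg clip x 70.4 tool z 0.2 gap over plate 1.5 yaw -0.224 Ftool [5.5 4.1 0.2] tilt 0.0034 0.0014 w 14.1
```

The leg bears on the shut gate: the clip stopped dead at 5.5 N. Now lower it, release and retreat.

>>> drive_tool:
  increments:
    - {"x": 0.0003, "y": 0.001, "z": 0, "rx": 0, "ry": 0, "rz": 0.1}
    - {"x": 0, "y": 0.0005, "z": 0, "rx": 0, "ry": 0, "rz": 0.1}

```text
time: 17.18
ee_pos: [522.6, 7.4, -7.1]
eef_rot: [-0.702, 0.079, -0.079, 0.703]
force: [0.7, -0.2, -1.8]
grip_width: 13.7
```

```bash
python3 -c "
from h import *
st()"
```

```text
t 17.18 leg clip x 70.1 tool z 0.1 gap over plate 0.1 yaw -0.224 Ftool [ 0.7  1.8 -0. ] tilt -0.0003 0.0014 w 13.7
```

>>> drive_tool:
  increments:
    - {"x": 0, "y": 0.0004, "z": 0, "rx": 0, "ry": 0, "rz": 0}

```text
time: 17.3
ee_pos: [522.6, 7.4, -7.2]
eef_rot: [-0.702, 0.079, -0.079, 0.703]
force: [-2.6, 0.8, 6.1]
grip_width: 13.8
```

>>> drive_tool:
  claw: 0.35
  increments:
    - {"x": 0, "y": 0, "z": 0, "rx": 0, "ry": 0, "rz": 0}
    - {"x": 0, "y": 0, "z": 0, "rx": 0, "ry": 0, "rz": 0}
    - {"x": 0, "y": 0, "z": 0, "rx": 0, "ry": 0, "rz": 0}

```text
time: 17.68
ee_pos: [522.5, 7.5, -7.2]
eef_rot: [-0.702, 0.079, -0.079, 0.703]
force: [-0.0, -0.7, 0.6]
grip_width: 31.8
```

>>> drive_tool:
  increments:
    - {"x": 0, "y": -0.01, "z": 0, "rx": 0, "ry": 0, "rz": 0}
    - {"x": 0, "y": -0.02, "z": 0, "rx": 0, "ry": 0, "rz": 0}
    - {"x": 0, "y": -0.03, "z": 0, "rx": 0, "ry": 0, "rz": 0}
    - {"x": 0, "y": -0.03, "z": 0, "rx": 0, "ry": 0, "rz": 0}
    - {"x": 0, "y": -0.02, "z": 0, "rx": 0, "ry": 0, "rz": 0}
    - {"x": 0, "y": 0, "z": 0, "rx": 0, "ry": 0, "rz": 0}
    - {"x": 0, "y": 0, "z": 0, "rx": 0, "ry": 0, "rz": 0}

```text
time: 18.55
ee_pos: [523.0, 7.3, 113.1]
eef_rot: [-0.702, 0.078, -0.08, 0.703]
force: [0.2, 0.4, 0.3]
grip_width: 32.7
```

```bash
python3 -c "
from h import *
st()
d=snap('wrist')
cv2.imwrite('pics/w7.png',cv2.resize(cv2.cvtColor(d['pixels'],cv2.COLOR_RGB2BGR)[120:270,230:430],None,fx=4,fy=4,interpolation=cv2.INTER_CUBIC))
"
```

```text
t 18.55 leg clip x 69.3 tool z -0.2 gap over plate 120.3 yaw -0.224 Ftool [ 0.1 -0.3  0.5] tilt 0.0035 0.0024 w 32.7
```

View pics/w7.png

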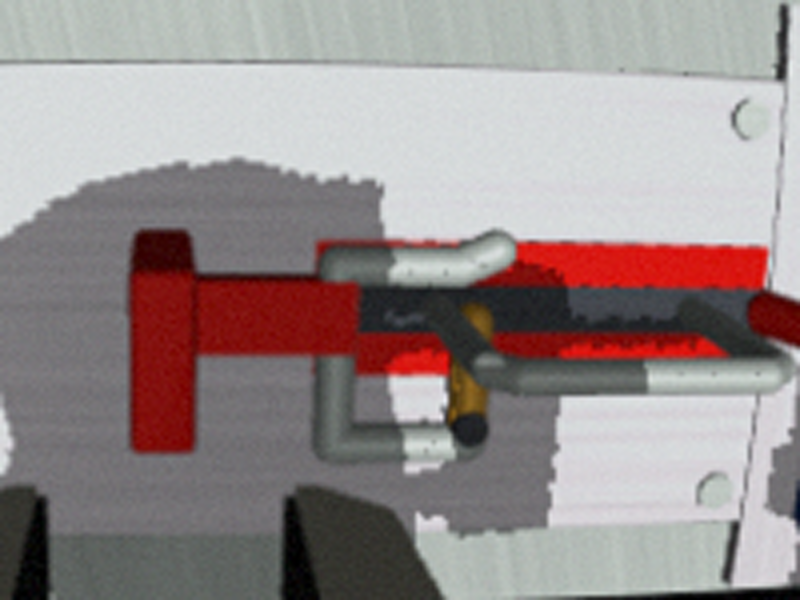

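The final view shows the clip lying flat. The leg's foot at (440,305) is inside the hook, just behind the shut gate (480,315)–(468,430). The robot is clear, so I'm handing in.

```bash
python3 -c "
from h import *
st(); print(r.sign_off())"
```

```text
t 18.6 leg clip x 69.2 tool z -0.2 gap over plate 120.3 yaw -0.224 Ftool [-0.3 -0.7 -0.2] tilt 0.0036 0.0024 w 32.6
the job is handed in; nothing more can be done
None
```

The red clip is locked onto the near leg of the staple. It is lying flat on the plate, let go, with the arm about 120 mm above it, and I handed the job in at 18.6 s of the 45 s allowed.

- **Pressing on:** readings on the tool stayed at about 4 N or less, then dropped to zero when the gate snapped shut behind the leg.
- **Tug:** pulling back, the clip stopped dead with the leg against the shut gate at about 5.5 N along the pull. Neither reading came near the 22 N limit.
- **Setting down:** the force briefly read about 6 N against the plate, then returned to zero on release.
- **Final picture:** the leg is inside the hook just behind the shut gate. I did not take a last picture of the bottles, jar, tub and ring, but the arm made no contact away from the clip, plate and staple.

Two grasps missed first, and neither visibly moved the clip:

- **First grasp:** I first took this for a slip from lifting too early.
- **Second grasp:** this one closed on nothing, and the wrist view showed why. The fingertips ended about 32 mm short of the reported tool point, so I went lower while watching the force and gripped it there.

One check disagreed slightly: my camera estimate of the leg was about 3 mm off. The leg met the gate at 70 mm instead of the expected 67 mm, so I went by the force.

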